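# Fetch the round sample from behind the accessories

### The job

The round steel sample stands at the back of the aluminium accessory stand, hemmed in by an eyepiece, a V-anvil and a spot anvil. Stand these three on the grey mat first, then set the sample upright on the middle of the round sample stage, and only then put each of the three back upright on the very place on the stand from which it came. Leave the wooden box, the ballpoint pen and the black mounted specimen where they are.

Things in the scene. Friction and masses are not known exactly. Their poses are not given: they have to be found in the camera images.
- stand: Fixed aluminium plate 126 x 156 mm (x, y), top at z = 6 mm. Origin at worktop level under the rear place. Dark circles 43 mm across mark 4 places (x, y): rear (0, 0), left (0, +46 mm), right (0, -46 mm), front (-46 mm, 0). An upright stop 40 mm wide, top at z = 24 mm, stands 27 mm behind the rear centre. Sample at the rear; the other three left, right and front, in any order, within 3 mm of centre.
- mat: Side mat: flat grey mat, dark edge, fixed, 240 x 110 mm (its x by its y), 4 mm thick. Origin at the centre of its underside, on the worktop. It lies to the left or to the right of the stand, the sample stage on the other side.
- stage: Sample stage: fixed round steel table 60 mm across on a black foot 84 mm across; its flat top is at z = 18 mm, with a thin dark ring 37 mm across round the middle. Origin on its axis, at worktop level.
- round_sample_mid (a point): Loose round steel bar sample: plain upright cylinder, dark brown side and bright ground top, 27 mm across and 27 mm high, 0.12 kg. Point at its centre, half-way up; z up.
- ocular_mid (a point): Loose microscope eyepiece, standing on its bright tube: 46 mm high; the tube, 24 mm across, is the lower 25 mm, the black collar, 32 mm across, the upper 21 mm (grip the collar). 0.06 kg. Point on its axis half-way up, 23 mm above its foot; z up.
- vee_anvil_mid (a point): Loose V-anvil: dark square block head 38 x 38 mm with a V groove in its top, on a short shank 19 mm across; 40 mm high in all, the head takes the upper 24 mm (grip the head across two flat sides). 0.21 kg. Point on its axis half-way up, 20 mm above its foot; x and y are square to its flat sides, z up.
- spot_anvil_mid (a point): Loose spot anvil: bright steel, round, 36 mm high; shank 19 mm across below, head 28 mm across from about 19 to 28 mm above its foot, then a cone up to a small flat top (grip the widest part, about 24 mm above the foot). 0.11 kg. Point on its axis half-way up, 18 mm above its foot; z up.
- wooden_box_mid (a point): Bystander: small closed wooden slide box, 63 x 91 x 36 mm, loose on the worktop. Point at its centre. Not to be moved.
- ballpoint_mid (a point): Bystander: ballpoint pen, 145 mm long, 9 mm thick, loose on the worktop near the front edge. Point at its centre. Not to be moved.
- mount_mid (a point): Bystander: black mounted specimen, disc 30 mm across and 19 mm high, loose on the worktop beyond the stand. Point at its centre. Not to be moved.
Not all that is in view belongs to the job. What is shaped like the part that bears vee_anvil_mid but purple or red is not meant.

How it is judged:
On the way, in this order (a step that is already met when the one before it is completed fails the run):
1. eyepiece, V-anvil and spot anvil all stand on the mat while the sample is still on the stand (linear speed of each of ocular, vee_anvil, spot_anvil below 0.02 m/s and angle between each of ocular_mid, vee_anvil_mid, spot_anvil_mid's own z axis and vertical below 0.12 rad and x of ocular_mid in the frame of mat between -0.11 and 0.11 m and y of ocular_mid in the frame of mat between -0.047 and 0.047 m and height (world z) of ocular_mid below 0.031 m and x of vee_anvil_mid in the frame of mat between -0.11 and 0.11 m and y of vee_anvil_mid in the frame of mat between -0.047 and 0.047 m and height (world z) of vee_anvil_mid below 0.028 m and x of spot_anvil_mid in the frame of mat between -0.11 and 0.11 m and y of spot_anvil_mid in the frame of mat between -0.047 and 0.047 m and height (world z) of spot_anvil_mid below 0.026 m and distance of round_sample_mid from where it was at the start of the episode below 0.025 m), for 0.2 s.
2. the sample stands on the middle of the stage while the three are still on the mat (linear speed of each of round_sample, ocular, vee_anvil, spot_anvil below 0.02 m/s and angle between each of round_sample_mid, ocular_mid, vee_anvil_mid, spot_anvil_mid's own z axis and vertical below 0.12 rad and horizontal distance between round_sample_mid and stage below 0.012 m and height (world z) of round_sample_mid between 0.0275 and 0.0355 m and x of ocular_mid in the frame of mat between -0.11 and 0.11 m and y of ocular_mid in the frame of mat between -0.047 and 0.047 m and height (world z) of ocular_mid below 0.031 m and x of vee_anvil_mid in the frame of mat between -0.11 and 0.11 m and y of vee_anvil_mid in the frame of mat between -0.047 and 0.047 m and height (world z) of vee_anvil_mid below 0.028 m and x of spot_anvil_mid in the frame of mat between -0.11 and 0.11 m and y of spot_anvil_mid in the frame of mat between -0.047 and 0.047 m and height (world z) of spot_anvil_mid below 0.026 m), for 0.2 s.
At the end, for the whole second after the job is handed in: The round sample stands upright on the stage, its axis within 12 mm of the stage's; eyepiece, V-anvil and spot anvil stand upright on the stand, each within 12 mm of where it stood at the start; all released and at rest (linear speed of each of round_sample, ocular, vee_anvil, spot_anvil below 0.02 m/s and angle between each of round_sample_mid, ocular_mid, vee_anvil_mid, spot_anvil_mid's own z axis and vertical below 0.12 rad and horizontal distance between round_sample_mid and stage below 0.012 m and height (world z) of round_sample_mid between 0.0275 and 0.0355 m and distance of each of ocular_mid, vee_anvil_mid, spot_anvil_mid from where it was at the start of the episode below 0.012 m); the robot touches nothing.
It fails at once if the wooden box is moved by more than 30 mm (distance of wooden_box_mid from where it was at the start of the episode above 0.03 m).
It fails at once if the ballpoint pen is moved by more than 30 mm (distance of ballpoint_mid from where it was at the start of the episode above 0.03 m).
It fails at once if the black mounted specimen is moved by more than 30 mm (distance of mount_mid from where it was at the start of the episode above 0.03 m).
It also fails if it takes over 128 s, if anything falls off the work surface, if the arm or the gripper's body presses on something with over 40 N, if the wrist force passes 120 N, or if a joint passes its speed limit or range.

### The arm

A 7-joint arm with a two-finger parallel gripper is mounted at the origin on a cart in front of the work surface, level with it; the furniture and walls round the work are solid. World frame = base frame: x ahead of the robot, y to its left, z up, the work surface at z = 0. Lengths are in m, angles in rad, forces in N, time in s.
With the tool pointing down it reaches from about 0.35 to 0.9 m from the base axis. Payload 7.2 kg.
Tool frame: the origin (TCP) lies midway between the tips of the shut fingers; the grasp point (between the pads) lies 19 mm behind it; z points along the fingers, y is the direction in which the jaws open and shut (so a half turn about z gives the same grasp; the last joint's range is limited). The gripper opens to 85 mm and grips with 20 to 120 N. Pads are 22 mm wide; open, the fingers measure 114 mm over their backs; the gripper's body (76 mm by 85 mm) begins 54 mm behind the grasp point. The pads swing forward as they close: fully open they stand 13 mm farther back than shut.
Start: joints at [-1.236, 0.411, -0.013, 1.596, 0.006, 1.134, -0.082], TCP at [0.245, 0.575, 0.231] pointing down, gripper open.
Joint ranges: [-2.95, 2.95], [-0.29, 1.99], [-1.47, 1.44], [0.14, 2.54], [-1.03, 4.17], [0.13, 1.85], [-2.86, 2.86]. Speed limits (rad/s): [2.39, 2.39, 3.01, 3.01, 3.14, 3.14, 3.14].

### API

Orientations are given as a rotation vector (axis times angle).
In Python, from workcell import ctrl gives the robot as it stands.
- The arm moves only by the tool apply_moves, never from a script. Its argument "deltas" is a list that holds one entry, the list of rows, each a list of 7 numbers: the turn, a rotation vector about the world's x, y, z in rad, then the shift along the world's x, y, z in mm, then the finger opening in mm, from 0 to 85.4. A call has exactly 10 rows; each row shifts and turns the commanded pose from where the row before left it; what a row does not reach is not made up. A row lasts 1/8 s, in which the tool goes at most 62.5 mm and 10.7 degrees, less where a joint would pass 70% of its speed; a pose out of reach is approached as far as the arm can. A call is refused whole if a number of a shift passes 62.5 or a number of a turn 0.188, either way. A call with a gripper value outside its range is refused whole. The fingers move at their own pace and stop on an object; "newtons" is the grip in N (left out, the last holds). Time passes only in rows, so rows that do not move let the fingers close, or fill a call up. It gives the time, the measured TCP pose, the force and the opening at its end, in the units of the state.
- ctrl.sense(): the state, without advancing time (a new reading comes with each control period).
- ctrl.grab_frame(name): name is "scene" or "top"; returns a dict with "img" (420x560x3 uint8, red, green, blue), "z_map" (420x560 float32, m along the optical axis (not along the pixel's ray), 0 where there is no reading), "mtx" (3x3 intrinsics, pixels), "T" (4x4, takes a point from camera to world coordinates). Camera axes: x right, y up, looking along -z (the intrinsics and any distortion apply to the point x, -y, -z); pixel columns grow to the right and rows downward; lengths in m; the calibration is good to about 2 mm. A picture is of the moment at which its call begins.
- ctrl.job_done(): hands the job in, once; it reports no verdict.
The state is a dict: "clock": time; "joint_pos": joint angles; "qvel": joint speeds; "joint_torque": joint torques, N m; "position": TCP position; "tcp_rot": TCP orientation; "wrist_force": force on the tool from outside, world axes, zero at the start; "torque": the same for the moment, N m; "finger_gap": finger opening in m.
Only numpy, scipy, OpenCV 4.12 (cv2) and the standard library are available. Lean on these libraries where they do the work, as an engineer would, in place of code of your own. Each camera call takes 0.05 s, during which the arm holds its last target.

## Working session

There is one attempt and no reset: what is moved stays moved. The work goes in short steps, Python scripts to look and compute and a tool call to move; the robot and the scene stay as the last step left them, time stands still between calls to the robot, and variables do not carry over. Pictures are saved under pics/ and viewed, and the job is handed in when it is done.

Besides the shell and the picture viewer there is one more tool, called after "Emit:" as a command line: name --argument value ..., lists and objects as JSON in quotes. apply_moves: Moves the arm, as the interface text tells. Its arguments: {"type":"object","properties":{"deltas":{"type":"array"},"newtons":{"type":"number"}},"required":["deltas"]}

```bash
ls; mkdir -p pics
python3 - <<'E'
from workcell import ctrl
import cv2,numpy as np
s=ctrl.sense();print(s)
for n in("scene","top"):
    f=ctrl.grab_frame(n);cv2.imwrite(f"pics/{n}0.png",cv2.cvtColor(f["img"],cv2.COLOR_RGB2BGR));np.savez(f"{n}0.npz",**f);print(f["mtx"],f["T"])
E
```

```text
pics
{'clock': 0.0, 'joint_pos': array([-1.23622017,  0.41190169, -0.01271225,  1.5970462 ,  0.00560595,
        1.13429342, -0.08217957]), 'qvel': array([-0.00040509,  0.00062378, -0.00222167, -0.00106233, -0.00064082,
       -0.00015739,  0.00148835]), 'joint_torque': array([ 1.58818479e-03, -6.00621486e+01,  6.82049207e-01, -2.99400991e+01,
        1.36792808e-02,  1.08051847e-02,  1.67627866e-05]), 'position': array([0.2448296 , 0.57451298, 0.23045107]), 'tcp_rot': array([-6.28296685e-01, -3.07791432e+00,  2.51308217e-03]), 'wrist_force': array([ 0.1717218 , -0.05606011, -0.07919355]), 'torque': array([0.06255219, 0.0129438 , 0.01680473]), 'finger_gap': 0.08511378186230845}
[[461.72059454   0.         285.57517523]
 [  0.         461.72059454 213.08815068]
 [  0.           0.           1.        ]] [[-0.57840644  0.61042226 -0.5411383   0.04482546]
 [-0.81563731 -0.42179662  0.39600934  0.46466601]
 [ 0.01348261  0.67042694  0.74185305  0.72014631]
 [ 0.          0.          0.          1.        ]]
[[418.05517432   0.         282.00913044]
 [  0.         418.05517432 211.54518282]
 [  0.           0.           1.        ]] [[-1.08583670e-02  9.88748568e-01 -1.49192378e-01  4.11930230e-01]
 [-9.99941022e-01 -1.07693663e-02  1.40443584e-03  1.03738884e-01]
 [-2.18073432e-04  1.49198828e-01  9.88807192e-01  8.89310651e-01]
 [ 0.00000000e+00  0.00000000e+00  0.00000000e+00  1.00000000e+00]]
```

View pics/top0.png

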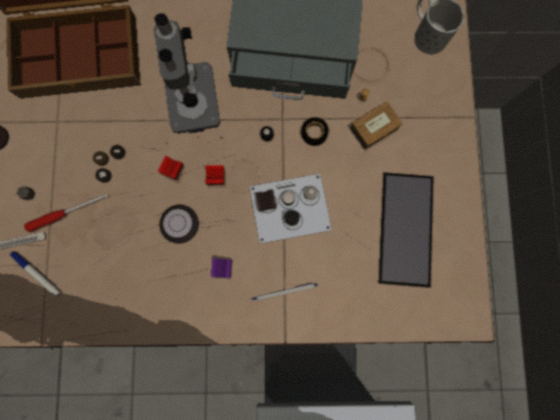

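View pics/scene0.png

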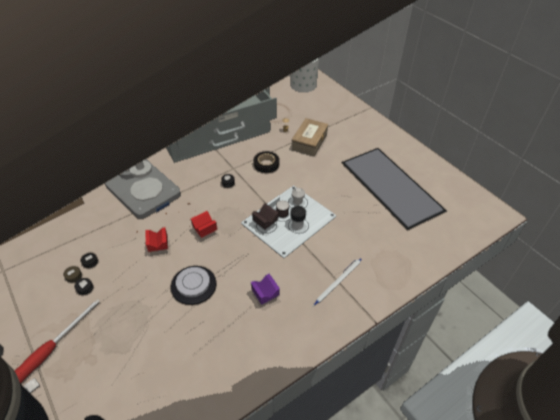

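```bash
cat > h.py <<'E'
import numpy as np,cv2
def load(n): 
    return dict(np.load(n))
def w2p(f,P):
    P=np.asarray(P,float);T=np.linalg.inv(f["T"]);c=T[:3,:3]@P+T[:3,3];K=f["mtx"]
    return K[0,0]*c[0]/-c[2]+K[0,2],K[1,1]*-c[1]/-c[2]+K[1,2]
def onz(f,u,v,z):
    K=f["mtx"];d=np.array([(u-K[0,2])/K[0,0],-(v-K[1,2])/K[1,1],-1.]);d=f["T"][:3,:3]@d;o=f["T"][:3,3]
    return o+d*(z-o[2])/d[2]
def cloud(f):
    K=f["mtx"];Z=f["z_map"];v,u=np.mgrid[:420,:560]
    c=np.stack([(u-K[0,2])/K[0,0]*Z,-(v-K[1,2])/K[1,1]*Z,-Z],-1)
    return c@f["T"][:3,:3].T+f["T"][:3,3]
def crop(f,x0,y0,x1,y1,k,name):
    i=cv2.resize(f["img"][y0:y1,x0:x1],None,fx=k,fy=k,interpolation=cv2.INTER_CUBIC)
    cv2.imwrite(name,cv2.cvtColor(i,cv2.COLOR_RGB2BGR))
E
python3 - <<'E'
from h import *
f=load("top0.npz");crop(f,240,165,340,250,7,"pics/t_st.png")
g=load("scene0.npz");crop(g,230,170,345,260,6,"pics/s_st.png")
C=cloud(f)
for n,p in dict(table=(330,260),mat=(406,230),stage=(179,223),vee=(265,201),samp=(289,198),spot=(310,195),ocu=(291,217),box=(376,124),mount=(267,133),pen=(285,291)).items(): print(n,C[p[1],p[0]].round(4))
C=cloud(g)
for n,p in dict(table=(330,260),mat=(392,187),stage=(193,284),ocu=(299,213)).items(): print(n,C[p[1],p[0]].round(4))
E
```

```text
table [0.4413 0.0025 0.0034]
mat [ 0.5027 -0.1602  0.0062]
stage [0.5213 0.3187 0.0191]
vee [0.5629 0.1375 0.0373]
samp [0.5695 0.0877 0.0328]
spot [0.574  0.0443 0.0403]
ocu [0.5271 0.0845 0.0503]
box [ 0.7265 -0.0994  0.0379]
mount [0.716  0.1332 0.0182]
pen [0.3783 0.0981 0.0084]
table [ 4.221e-01  8.010e-02 -4.000e-04]
mat [ 0.4959 -0.1553  0.0054]
stage [0.5121 0.3256 0.0171]
ocu [0.5214 0.0831 0.0464]
```

View pics/t_st.png

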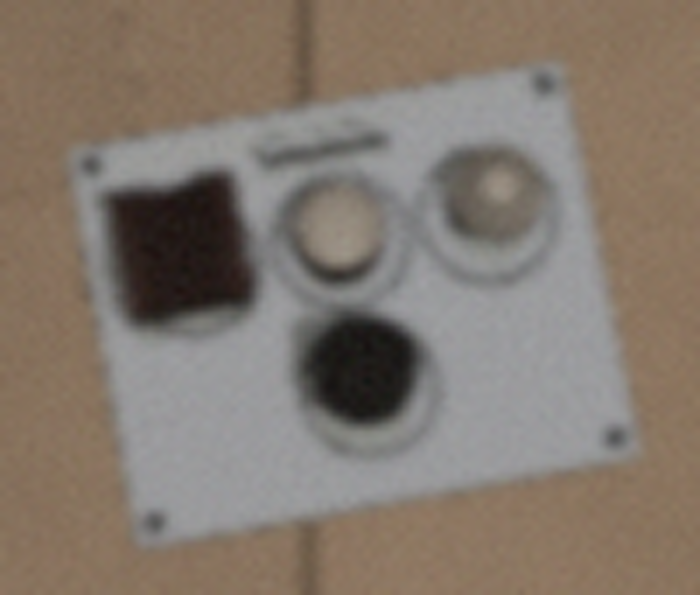

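View pics/s_st.png

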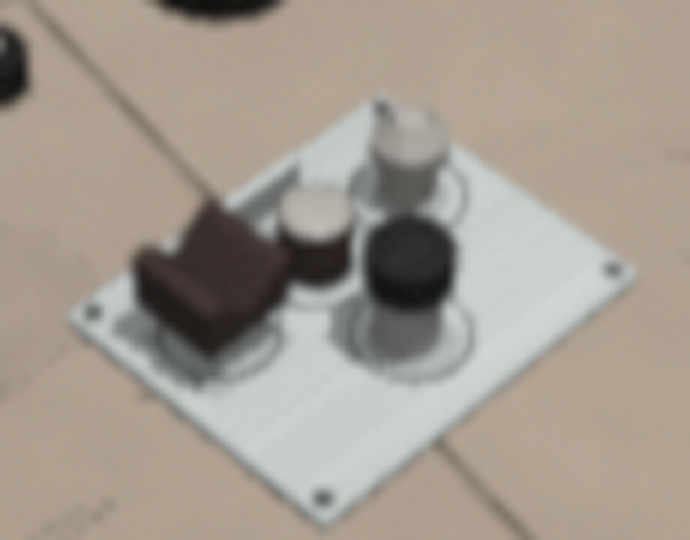

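Run:
```python
from h import *
f=load("top0.npz");g=load("scene0.npz")
t=lambda u,v:(240+(u+.5)/7-.5,165+(v+.5)/7-.5)
s=lambda u,v:(230+(u+.5)/6-.5,170+(v+.5)/6-.5)
ct=np.array([onz(f,*t(*p),.006)[:2] for p in [(75,155),(562,65),(640,455),(140,545)]])
cs=np.array([onz(g,*s(*p),.006)[:2] for p in [(68,318),(382,95),(637,272),(322,527)]])
for c in(ct,cs):
    print(c.round(4).tolist(),c.mean(0).round(4)); e=(c[0]-c[1])+(c[3]-c[2]); print("yaw",np.degrees(np.arctan2(-e[0],e[1])))
    print(np.linalg.norm(c[0]-c[1]),np.linalg.norm(c[1]-c[2]))
print("circles top",[onz(f,*t(*p),.006)[:2].round(4).tolist() for p in [(343,240),(490,213),(185,262),(370,387)]])
print("circ scene",[onz(g,*s(*p),.006)[:2].round(4).tolist() for p in [(315,262),(412,192),(220,335),(415,335)]])
tops=dict(samp=((340,227),(316,212),.033),ocu=((361,368),(411,243),.052),spot=((498,187),(412,127),.042),vee=((181,250),(213,262),.046))
for n,(a,b,z) in tops.items(): print(n,onz(f,*t(*a),z)[:2].round(4),onz(g,*s(*b),z)[:2].round(4))
print("stage",onz(f,178.5,222.5,.018),onz(g,193,282,.018))
crop(f,140,185,220,265,7,"pics/t_stage.png");crop(g,160,255,230,310,8,"pics/s_stage.png")
crop(f,370,160,445,300,4,"pics/t_mat.png")
```

```text
[[0.6001, 0.1703], [0.6269, 0.0196], [0.5054, -0.0011], [0.4797, 0.1506]] [0.553  0.0849]
yaw 9.836443053965366
0.15305033397750584 0.12325098069126224
[[0.5963, 0.1737], [0.6232, 0.0219], [0.5022, 0.0005], [0.4748, 0.1534]] [0.5491 0.0874]
yaw 10.105909517931135
0.15407960639906554 0.12292110839386809
circles top [[0.5726, 0.0881], [0.5805, 0.0428], [0.5663, 0.1366], [0.5271, 0.0805]]
circ scene [[0.5695, 0.0897], [0.5774, 0.042], [0.5605, 0.1353], [0.5229, 0.0809]]
samp [0.5716 0.0894] [0.5682 0.0904]
ocu [0.5266 0.0842] [0.5247 0.0832]
spot [0.5814 0.0428] [0.5754 0.045 ]
vee [0.5629 0.1362] [0.5591 0.1382]
stage [0.5225018  0.32006934 0.018     ] [0.51535465 0.32374045 0.018     ]
```

View pics/t_stage.png

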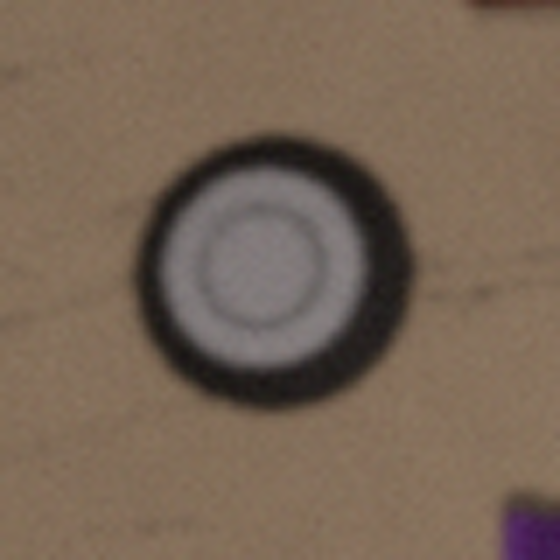

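View pics/s_stage.png

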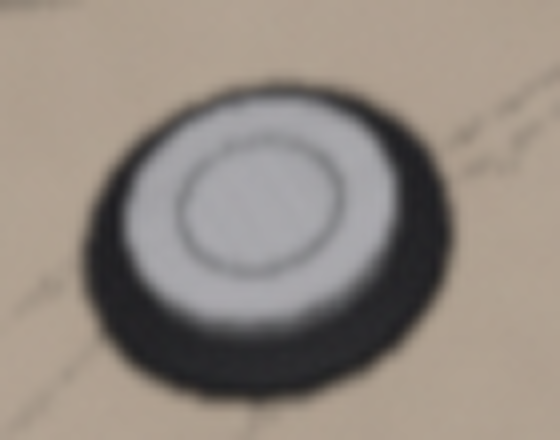

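View pics/t_mat.png

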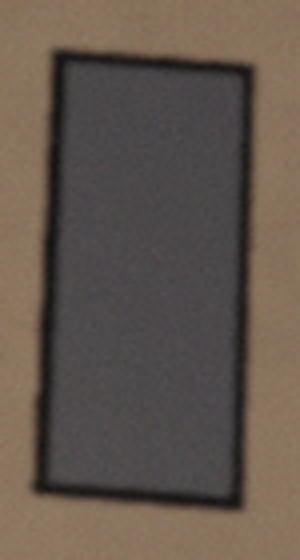

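Run:
```python
from h import *
f=load("top0.npz");g=load("scene0.npz")
t=lambda u,v:(140+(u+.5)/7-.5,185+(v+.5)/7-.5)
s=lambda u,v:(160+(u+.5)/8-.5,255+(v+.5)/8-.5)
m=lambda u,v:(370+(u+.5)/4-.5,160+(v+.5)/4-.5)
print("stage",onz(f,*t(262,267),.018),onz(g,*s(261,206),.018))
print("foot",onz(f,*t(275,270),0.0))
c=np.array([onz(f,*m(*p),.004)[:2] for p in [(53,52),(254,66),(242,507),(37,491)]]);print(c.round(4).tolist(),c.mean(0))
c=np.array([onz(g,*p,.004)[:2] for p in [(343,163),(376,150),(443,210),(408,224)]]);print(c.round(4).tolist(),c.mean(0))
```

```text
stage [0.52208274 0.32320667 0.018     ] [0.51941893 0.32324579 0.018     ]
foot [0.52338982 0.32373706 0.        ]
[[0.6286, -0.1175], [0.6196, -0.2261], [0.3844, -0.2046], [0.3937, -0.0982]] [ 0.50658298 -0.16161405]
[[0.6193, -0.1182], [0.6102, -0.2136], [0.3849, -0.1969], [0.3994, -0.1073]] [ 0.50345717 -0.15900387]
```

Emit:
apply_moves --deltas '[[[0, 0, 0.058, 26, -45, 0, 60], [0, 0, 0.058, 26, -45, 0, 60], [0, 0, 0.058, 26, -45, 0, 60], [0, 0, 0.058, 26, -45, 0, 60], [0, 0, 0.058, 26, -45, 0, 60], [0, 0, 0.058, 26, -45, 0, 60], [0, 0, 0.058, 26, -45, 0, 60], [0, 0, 0.058, 26, -45, 0, 60], [0, 0, 0.058, 26, -45, 0, 60], [0, 0, 0.056, 26, -45, 0, 60]]]' --newtons 40

```text
clock: 1.35
position: [0.5055, 0.1234, 0.2312]
tcp_rot: [0.278, -3.129, -0.0]
wrist_force: [0.0, 0.4, 0.4]
finger_gap: 0.06
```

Emit:
apply_moves --deltas '[[[0, 0, 0, 10, -20, -10, 60], [0, 0, 0, 10, -20, -20, 60], [0, 0, 0, 0, 0, -30, 60], [0, 0, 0, 0, 0, -30, 60], [0, 0, 0, 0, 0, -30, 60], [0, 0, 0, 0, 0, -20, 60], [0, 0, 0, 0, 0, -10, 60], [0, 0, 0, 0, 0, 0, 60], [0, 0, 0, 0, 0, 0, 60], [0, 0, 0, 0, 0, 0, 60]]]'

```text
clock: 2.6
position: [0.5255, 0.0851, 0.0821]
tcp_rot: [-0.275, 3.128, 0.0]
wrist_force: [0.2, -0.3, 0.4]
finger_gap: 0.0601
```

```bash
cat > snap.py <<'E'
import sys
from h import *
from workcell import ctrl
n=sys.argv[1];cam=sys.argv[2];b=list(map(int,sys.argv[3:7]))
f=ctrl.grab_frame(cam);np.savez(n+".npz",**f);crop(f,*b,int(sys.argv[7]),f"pics/{n}.png");print(ctrl.sense()["clock"])
E
python3 snap.py s1 scene 190 110 390 270 4; python3 snap.py t1 top 220 130 360 260 5
```

```text
2.65
2.7
```

View pics/s1.png

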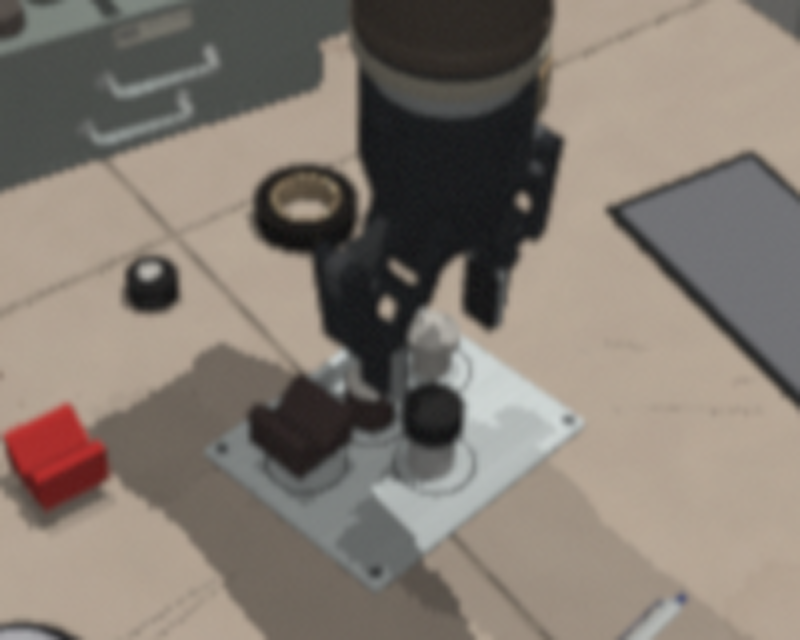

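View pics/t1.png

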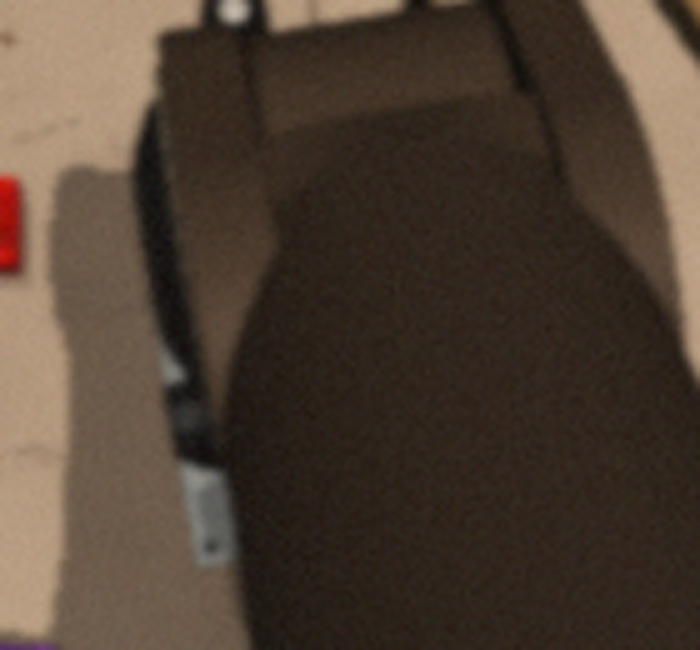

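Run:
```python
from h import *
f=load("s1.npz")
d=np.array([-.174,.985,0])
for o in(.03,-.03):
  for z in(.082,.09):
    u,v=w2p(f,np.array([.5255,.0851,z])+o*d);print(o,z,(u-190)*4,(v-110)*4)
u,v=w2p(f,[.5255,.0851,.052]);print((u-190)*4,(v-110)*4)
```

```text
0.03 0.082 386.2869302310264 391.0367706051229
0.03 0.09 386.5450620747645 379.41709722979317
-0.03 0.082 472.8435809633563 327.3764357124585
-0.03 0.09 473.66892950716897 315.71169511935955
428.2737408825342 400.9976150814431
```

Emit:
apply_moves --deltas '[[[0, 0, 0, 0, -1, -20, 60], [0, 0, 0, 0, 0, -20, 60], [0, 0, 0, 0, 0, -15, 60], [0, 0, 0, 0, 0, -7, 60], [0, 0, 0, 0, 0, 0, 60], [0, 0, 0, 0, 0, 0, 20], [0, 0, 0, 0, 0, 0, 20], [0, 0, 0, 0, 0, 0, 20], [0, 0, 0, 0, 0, 0, 20], [0, 0, 0, 0, 0, 0, 20]]]' --newtons 40

```text
clock: 3.95
position: [0.5255, 0.084, 0.0199]
tcp_rot: [-0.275, 3.128, 0.0]
wrist_force: [-0.5, -0.2, 7.4]
finger_gap: 0.0291
```

Emit:
apply_moves --deltas '[[[0, 0, 0, 0, 0, 0, 20], [0, 0, 0, 0, 0, 0, 20], [0, 0, 0, 0, 0, 2, 20], [0, 0, 0, 0, 0, 4, 20], [0, 0, 0, 0, 0, 10, 20], [0, 0, 0, 0, 0, 14, 20], [0, 0, 0, 0, 0, 15, 20], [0, 0, 0, 0, 0, 15, 20], [0, 0, 0, 0, 0, 10, 20], [0, 0, 0, 0, 0, 0, 20]]]'

```text
clock: 5.2
position: [0.5256, 0.0842, 0.0903]
tcp_rot: [-0.275, 3.128, 0.001]
wrist_force: [-0.5, 0.3, -0.6]
finger_gap: 0.0287
```

```bash
python3 snap.py s2 scene 210 130 370 250 5
```

```text
5.25
```

View pics/s2.png

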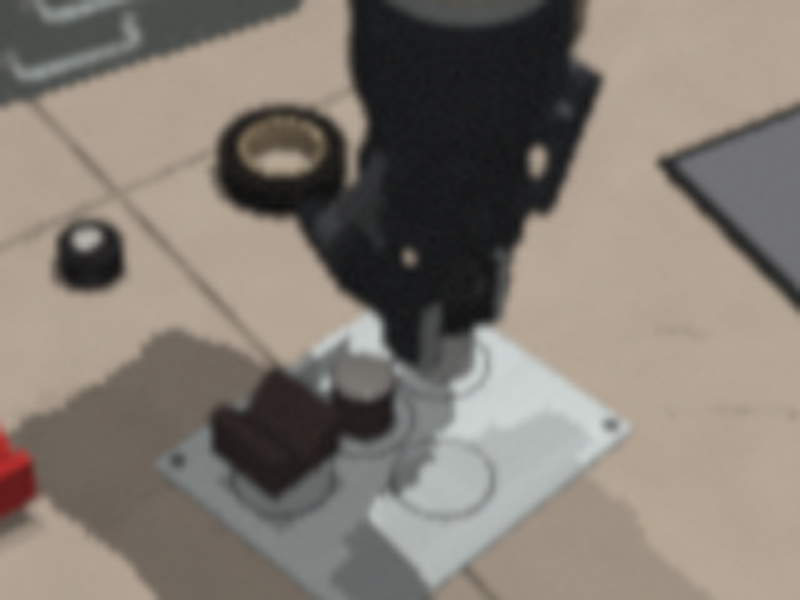

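Emit:
apply_moves --deltas '[[[0, 0, 0, -5, -12, 0, 20], [0, 0, 0, -10, -26, 0, 20], [0, 0, 0, -13, -34, 0, 20], [0, 0, 0, -14, -38, 0, 20], [0, 0, 0, -14, -38, 0, 20], [0, 0, 0, -14, -36, 0, 20], [0, 0, 0, -11, -28, 0, 20], [0, 0, 0, -7, -18, -8, 20], [0, 0, 0, -3, -8, -12, 20], [0, 0, 0, 0, 0, -15, 20]]]'

```text
clock: 6.5
position: [0.4336, -0.1544, 0.0533]
tcp_rot: [0.273, -3.129, -0.0]
wrist_force: [0.5, 0.6, 0.2]
finger_gap: 0.0287
```

Emit:
apply_moves --deltas '[[[0, 0, 0, 0, 0, -15, 20], [0, 0, 0, 0, 0, -10, 20], [0, 0, 0, 0, 0, -7, 20], [0, 0, 0, 0, 0, -4, 20], [0, 0, 0, 0, 0, 0, 20], [0, 0, 0, 0, 0, 0, 60], [0, 0, 0, 0, 0, 0, 60], [0, 0, 0, 0, 0, 0, 60], [0, 0, 0, 0, 0, 0, 60], [0, 0, 0, 0, 0, 4, 60]]]'

```text
clock: 7.75
position: [0.4338, -0.154, 0.0223]
tcp_rot: [0.275, -3.129, -0.0]
wrist_force: [0.3, 0.5, -0.2]
finger_gap: 0.0601
```

Emit:
apply_moves --deltas '[[[0, 0, 0, 0, 0, 10, 60], [0, 0, 0, 0, 0, 20, 60], [0, 0, 0, 0, 0, 30, 60], [0, 0, 0, 0, 0, 30, 60], [0, 0, 0, 5, 15, 20, 60], [0, 0, 0, 10, 25, 0, 60], [0, 0, 0, 10, 25, 0, 60], [0, 0, 0, 10, 25, 0, 60], [0, 0, 0, 10, 20, 0, 60], [0, 0, 0, 0, 0, 0, 60]]]'

```text
clock: 9.0
position: [0.4796, -0.0426, 0.1329]
tcp_rot: [-0.279, 3.128, 0.0]
wrist_force: [1.3, -0.3, -0.2]
finger_gap: 0.0595
```

```bash
python3 snap.py s3 scene 230 100 450 260 3; python3 -c "
from workcell import ctrl
print(ctrl.sense()['joint_pos'].round(2))"
```

```text
9.05
[-0.16  0.29  0.18  2.06 -0.07  0.8   1.81]
```

View pics/s3.png

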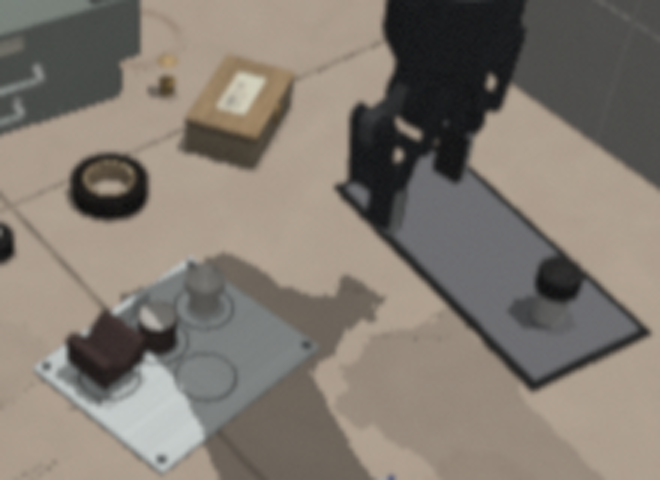

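Emit:
apply_moves --deltas '[[[0, 0, -0.157, 5, 4, 0, 60], [0, 0, -0.157, 10, 8, 0, 60], [0, 0, -0.157, 12, 10, 0, 60], [0, 0, -0.157, 12, 11, 0, 60], [0, 0, -0.157, 12, 11, 0, 60], [0, 0, -0.157, 12, 11, 0, 60], [0, 0, -0.157, 12, 11, 0, 60], [0, 0, -0.157, 12, 10, 0, 60], [0, 0, -0.157, 8, 6, 0, 60], [0, 0, -0.158, 4, 4, 0, 60]]]'

```text
clock: 10.3
position: [0.578, 0.0408, 0.1326]
tcp_rot: [2.026, 2.4, -0.001]
wrist_force: [-0.1, 0.6, 0.2]
finger_gap: 0.0599
```

Emit:
apply_moves --deltas '[[[0, 0, 0, 0, 0, -10, 60], [0, 0, 0, 0, 0, -20, 60], [0, 0, 0, 0, 0, -20, 60], [0, 0, 0, 0, 0, -15, 60], [0, 0, 0, 0, 0, -5, 60], [0, 0, 0, 0, 0, 0, 60], [0, 0, 0, 0, 0, 0, 60], [0, 0, 0, 0, 0, 0, 60], [0, 0, 0, 0, 0, 0, 60], [0, 0, 0, 0, 0, 0, 60]]]'

```text
clock: 11.55
position: [0.5781, 0.0421, 0.0625]
tcp_rot: [2.018, 2.407, 0.001]
wrist_force: [-0.1, -1.0, 0.6]
finger_gap: 0.0602
```

```bash
python3 snap.py s4 scene 210 130 370 250 5
```

```text
11.6
```

View pics/s4.png

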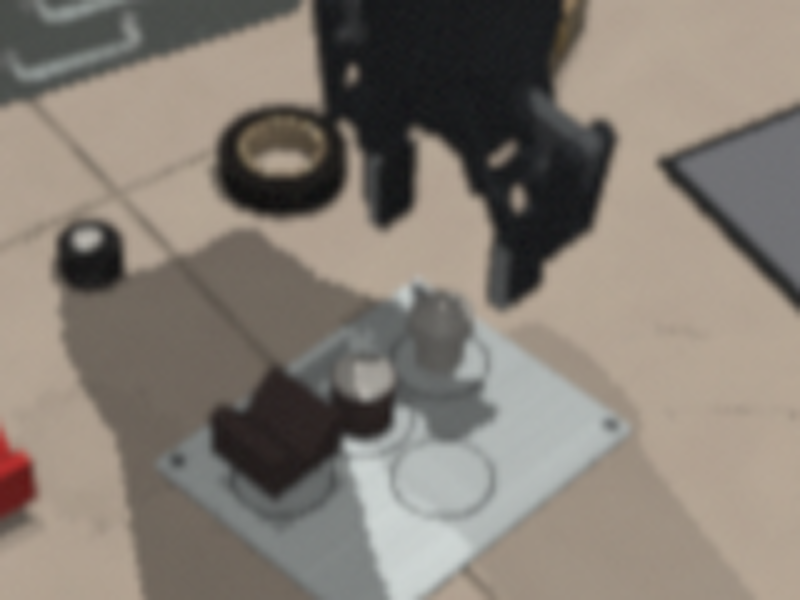

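Run:
```python
from h import *
f=load("s4.npz")
d=np.array([.985,.174,0])
for o in(.03,-.03):
  for z in(.062,.07):
    u,v=w2p(f,np.array([.578,.0421,z])+o*d);print(o,z,(u-210)*5,(v-130)*5)
u,v=w2p(f,[.578,.044,.042]);print((u-210)*5,(v-130)*5)
```

```text
0.03 0.062 392.4450081500416 226.76898700373613
0.03 0.07 392.79735969379857 212.58795260615656
-0.03 0.062 498.8548600378948 299.7276111334091
-0.03 0.07 499.90110948760105 285.5877974317164
439.49715192003254 299.1917567919835
```

Emit:
apply_moves --deltas '[[[0, 0, 0, 0, 1.5, -18, 60], [0, 0, 0, 0, 0, -18, 60], [0, 0, 0, 0, 0, -12, 60], [0, 0, 0, 0, 0, -5, 60], [0, 0, 0, 0, 0, 0, 60], [0, 0, 0, 0, 0, 0, 15], [0, 0, 0, 0, 0, 0, 15], [0, 0, 0, 0, 0, 0, 15], [0, 0, 0, 0, 0, 0, 15], [0, 0, 0, 0, 0, 0, 15]]]'

```text
clock: 12.85
position: [0.5785, 0.0435, 0.0099]
tcp_rot: [2.018, 2.407, 0.001]
wrist_force: [-0.2, 0.7, 6.2]
finger_gap: 0.0258
```

Emit:
apply_moves --deltas '[[[0, 0, 0, 0, 0, 0, 15], [0, 0, 0, 0, 0, 0, 15], [0, 0, 0, 0, 0, 2, 15], [0, 0, 0, 0, 0, 6, 15], [0, 0, 0, 0, 0, 12, 15], [0, 0, 0, 0, 0, 16, 15], [0, 0, 0, 0, 0, 18, 15], [0, 0, 0, 0, 0, 16, 15], [0, 0, 0, 0, 0, 10, 15], [0, 0, 0, 0, 0, 0, 15]]]'

```text
clock: 14.1
position: [0.5785, 0.0436, 0.0902]
tcp_rot: [2.018, 2.407, 0.002]
wrist_force: [-0.3, 0.1, -1.2]
finger_gap: 0.0258
```

```bash
python3 snap.py s5 scene 210 130 370 250 5
```

```text
14.15
```

View pics/s5.png

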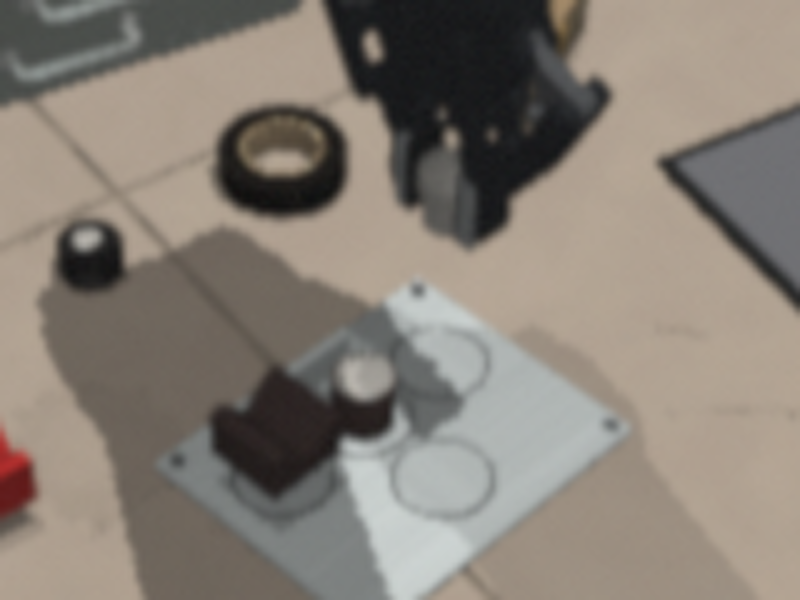

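Emit:
apply_moves --deltas '[[[0, 0, 0, -4, -10, 0, 15], [0, 0, 0, -8, -22, 0, 15], [0, 0, 0, -11, -30, 0, 15], [0, 0, 0, -12, -34, 0, 15], [0, 0, 0, -12, -34, 0, 15], [0, 0, 0, -11, -32, 0, 15], [0, 0, 0, -9, -24, 0, 15], [0, 0, 0, -5, -12, -10, 15], [0, 0, 0, -2, -6, -15, 15], [0, 0, 0, 0, 0, -18, 15]]]'

```text
clock: 15.4
position: [0.5038, -0.1603, 0.0448]
tcp_rot: [-2.018, -2.407, 0.0]
wrist_force: [-0.8, 1.1, -0.1]
finger_gap: 0.0259
```

Emit:
apply_moves --deltas '[[[0, 0, 0, 0, 0, -18, 15], [0, 0, 0, 0, 0, -12, 15], [0, 0, 0, 0, 0, -6, 15], [0, 0, 0, 0, 0, -2.5, 15], [0, 0, 0, 0, 0, 0, 15], [0, 0, 0, 0, 0, 0, 60], [0, 0, 0, 0, 0, 0, 60], [0, 0, 0, 0, 0, 0, 60], [0, 0, 0, 0, 0, 5, 60], [0, 0, 0, 0, 0, 15, 60]]]'

```text
clock: 16.65
position: [0.5035, -0.1605, 0.028]
tcp_rot: [-2.018, -2.406, 0.001]
wrist_force: [-0.1, 0.1, 0.4]
finger_gap: 0.06
```

Emit:
apply_moves --deltas '[[[0, 0, 0, 0, 0, 25, 60], [0, 0, 0, 0, 0, 35, 60], [0, 0, 0, 4, 20, 35, 60], [0, 0, 0, 9, 45, 5, 60], [0, 0, 0, 10, 50, 0, 60], [0, 0, 0, 10, 50, 0, 60], [0, 0, 0, 10, 50, 0, 60], [0, 0, 0, 8, 45, 0, 60], [0, 0, 0, 4, 26, 0, 60], [0, 0, 0, 2, 12, 0, 60]]]'

```text
clock: 17.9
position: [0.5611, 0.1392, 0.1286]
tcp_rot: [2.016, 2.409, 0.001]
wrist_force: [-0.1, -0.7, 0.2]
finger_gap: 0.0597
```

Emit:
apply_moves --deltas '[[[0, 0, 0, 0, 0, -10, 60], [0, 0, 0, 0, 0, -20, 60], [0, 0, 0, 0, 0, -20, 60], [0, 0, 0, 0, 0, -10, 60], [0, 0, 0, 0, 0, 0, 60], [0, 0, 0, 0, 0, 0, 60], [0, 0, 0, 0, 0, 0, 60], [0, 0, 0, 0, 0, 0, 60], [0, 0, 0, 0, 0, 0, 60], [0, 0, 0, 0, 0, 0, 60]]]'

```text
clock: 19.15
position: [0.561, 0.1376, 0.0679]
tcp_rot: [2.019, 2.407, 0.0]
wrist_force: [-0.4, 0.2, -0.3]
finger_gap: 0.0599
```

```bash
python3 snap.py s6 scene 190 120 350 240 5;python3 snap.py s6b scene 230 100 450 260 3
```

```text
19.2
19.25
```

View pics/s6.png

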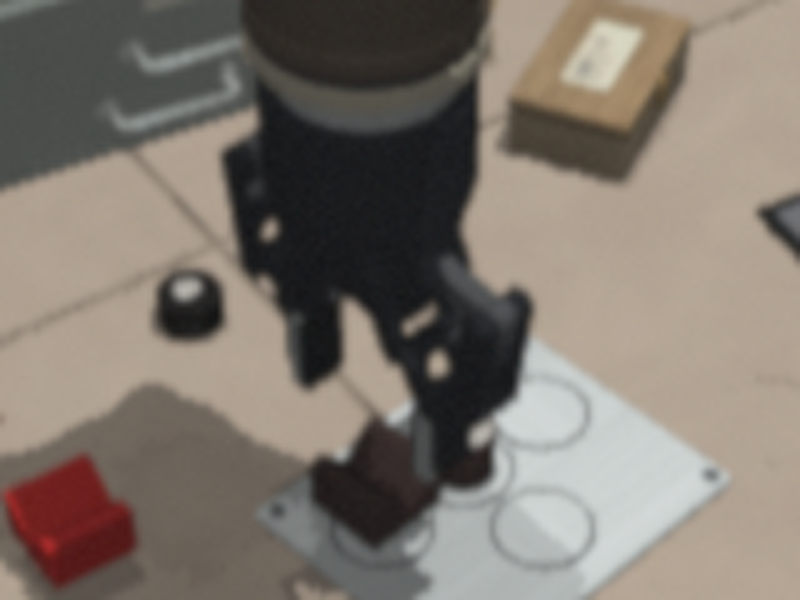

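View pics/s6b.png

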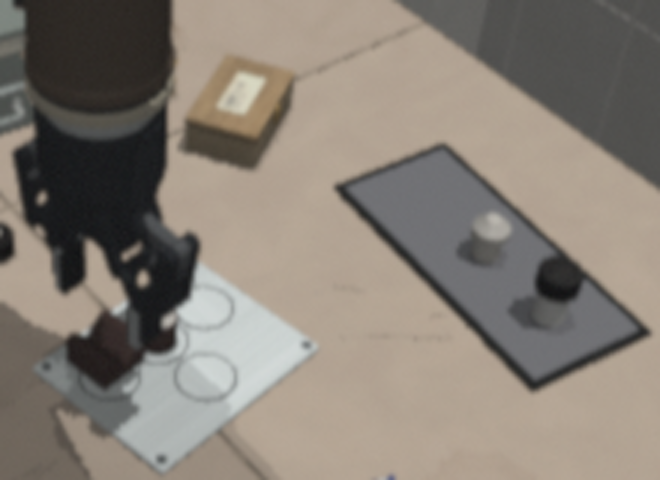

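Emit:
apply_moves --deltas '[[[0, 0, 0, 0, 0, -18, 60], [0, 0, 0, 0, 0, -18, 60], [0, 0, 0, 0, 0, -14, 60], [0, 0, 0, 0, 0, -6, 60], [0, 0, 0, 0, 0, 0, 60], [0, 0, 0, 0, 0, 0, 25], [0, 0, 0, 0, 0, 0, 25], [0, 0, 0, 0, 0, 0, 25], [0, 0, 0, 0, 0, 0, 25], [0, 0, 0, 0, 0, 0, 25]]]' --newtons 60

```text
clock: 20.5
position: [0.5618, 0.1376, 0.0125]
tcp_rot: [2.018, 2.406, 0.002]
wrist_force: [1.1, 0.2, 6.7]
finger_gap: 0.0371
```

Emit:
apply_moves --deltas '[[[0, 0, 0, 0, 0, 0, 25], [0, 0, 0, 0, 0, 0, 25], [0, 0, 0, 0, 0, 2, 25], [0, 0, 0, 0, 0, 6, 25], [0, 0, 0, 0, 0, 12, 25], [0, 0, 0, 0, 0, 16, 25], [0, 0, 0, 0, 0, 18, 25], [0, 0, 0, 0, 0, 16, 25], [0, 0, 0, 0, 0, 10, 25], [0, 0, 0, 0, 0, 0, 25]]]'

```text
clock: 21.75
position: [0.5615, 0.1377, 0.0928]
tcp_rot: [2.018, 2.407, 0.002]
wrist_force: [0.0, -0.5, -3.2]
finger_gap: 0.0374
```

```bash
python3 snap.py s7 scene 190 120 350 240 5
```

```text
21.8
```

View pics/s7.png

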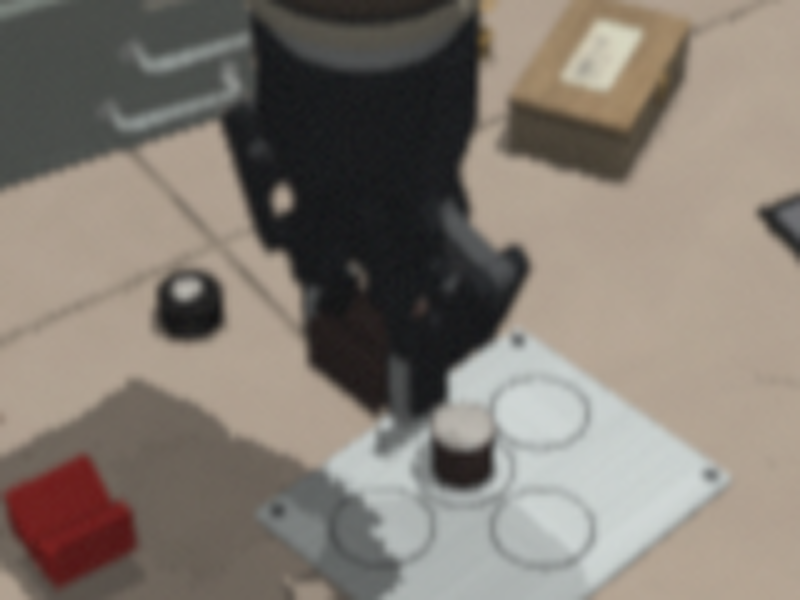

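Emit:
apply_moves --deltas '[[[0, 0, 0, 0, -15, 5, 25], [0, 0, 0, 1, -30, 0, 25], [0, 0, 0, 2, -42, 0, 25], [0, 0, 0, 2, -46, 0, 25], [0, 0, 0, 2, -46, 0, 25], [0, 0, 0, 2, -46, 0, 25], [0, 0, 0, 2, -40, 0, 25], [0, 0, 0, 1, -24, 0, 25], [0, 0, 0, 1, -12, -10, 25], [0, 0, 0, 0, -4, -15, 25]]]'

```text
clock: 23.05
position: [0.5738, -0.1682, 0.0708]
tcp_rot: [-2.02, -2.406, -0.0]
wrist_force: [-0.3, 1.1, -2.9]
finger_gap: 0.0372
```

Emit:
apply_moves --deltas '[[[0, 0, 0, 0, 0, -20, 25], [0, 0, 0, 0, 0, -20, 25], [0, 0, 0, 0, 0, -12, 25], [0, 0, 0, 0, 0, -6, 25], [0, 0, 0, 0, 0, -3, 25], [0, 0, 0, 0, 0, 0, 25], [0, 0, 0, 0, 0, 0, 25], [0, 0, 0, 0, 0, 0, 60], [0, 0, 0, 0, 0, 0, 60], [0, 0, 0, 0, 0, 0, 60]]]'

```text
clock: 24.3
position: [0.5742, -0.1676, 0.011]
tcp_rot: [2.019, 2.407, 0.0]
wrist_force: [0.1, 0.5, 0.5]
finger_gap: 0.06
```

Emit:
apply_moves --deltas '[[[0, 0, 0, 0, 0, 10, 60], [0, 0, 0, 0, 0, 20, 60], [0, 0, 0, 0, 0, 30, 60], [0, 0, 0, 0, 0, 35, 60], [0, 0, 0.157, 0, 15, 25, 60], [0, 0, 0.157, 0, 25, 0, 60], [0, 0, 0.157, 0, 30, 0, 60], [0, 0, 0.157, 0, 30, 0, 60], [0, 0, 0.157, 0, 30, 0, 60], [0, 0, 0.157, 0, 30, 0, 60]]]'

```text
clock: 25.55
position: [0.5743, -0.0069, 0.1326]
tcp_rot: [0.699, 3.061, 0.0]
wrist_force: [-0.0, -0.3, 0.4]
finger_gap: 0.06
```

```bash
python3 snap.py s8 scene 200 90 450 260 3;python3 snap.py t8 top 230 130 450 300 3
```

```text
25.6
25.65
```

View pics/s8.png

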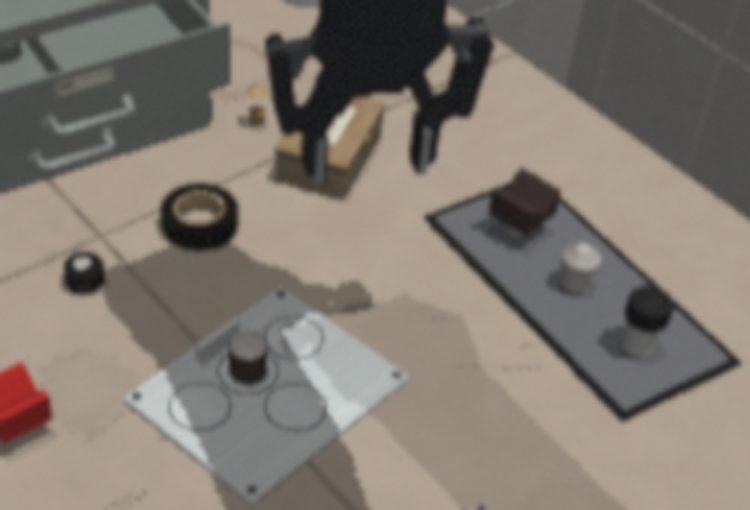

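View pics/t8.png

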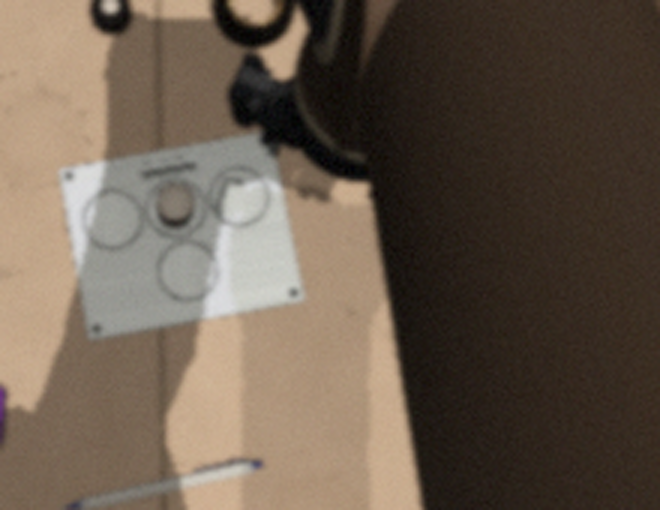

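Emit:
apply_moves --deltas '[[[0, 0, 0.157, -1, 22, 0, 60], [0, 0, 0.157, -1, 26, 0, 60], [0, 0, 0.157, -1, 26, 0, 60], [0, 0, 0.158, -1, 16, 0, 60], [0, 0, 0, 0, 7, 0, 60], [0, 0, 0, 0, 0, -15, 60], [0, 0, 0, 0, 0, -25, 60], [0, 0, 0, 0, 0, -20, 60], [0, 0, 0, 0, 0, -10, 60], [0, 0, 0, 0, 0, 0, 60]]]'

```text
clock: 26.9
position: [0.5695, 0.0886, 0.0599]
tcp_rot: [0.272, -3.128, 0.001]
wrist_force: [0.7, 0.4, 0.3]
finger_gap: 0.0596
```

```bash
python3 snap.py s9 scene 210 130 370 250 5
```

```text
26.95
```

View pics/s9.png

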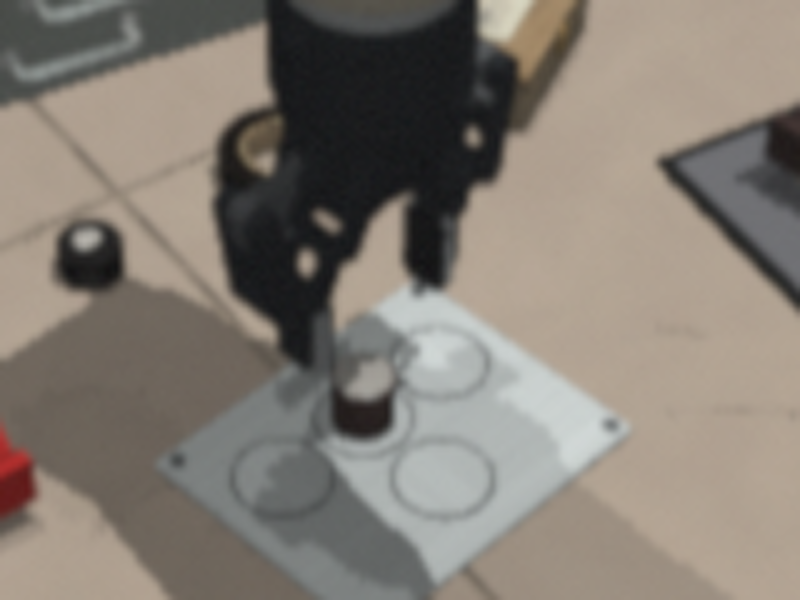

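Emit:
apply_moves --deltas '[[[0, 0, 0, 0, 1, -18, 60], [0, 0, 0, 0, 0, -15, 60], [0, 0, 0, 0, 0, -11, 60], [0, 0, 0, 0, 0, -6, 60], [0, 0, 0, 0, 0, 0, 60], [0, 0, 0, 0, 0, 0, 15], [0, 0, 0, 0, 0, 0, 15], [0, 0, 0, 0, 0, 0, 15], [0, 0, 0, 0, 0, 0, 15], [0, 0, 0, 0, 0, 0, 15]]]' --newtons 50

```text
clock: 28.2
position: [0.5705, 0.0906, 0.0115]
tcp_rot: [-0.275, 3.128, 0.0]
wrist_force: [-0.9, -0.4, 6.7]
finger_gap: 0.0256
```

Emit:
apply_moves --deltas '[[[0, 0, 0, 0, 0, 0, 15], [0, 0, 0, 0, 0, 0, 15], [0, 0, 0, 0, 0, 2, 15], [0, 0, 0, 0, 0, 6, 15], [0, 0, 0, 0, 0, 12, 15], [0, 0, 0, 0, 0, 16, 15], [0, 0, 0, 0, 0, 18, 15], [0, 0, 0, 0, 0, 16, 15], [0, 0, 0, 0, 0, 10, 15], [0, 0, 0, 0, 0, 0, 15]]]'

```text
clock: 29.45
position: [0.5705, 0.0906, 0.0918]
tcp_rot: [-0.275, 3.128, 0.0]
wrist_force: [1.0, -0.5, -1.4]
finger_gap: 0.0256
```

```bash
python3 snap.py s10 scene 210 130 370 250 5
```

```text
29.5
```

View pics/s10.png

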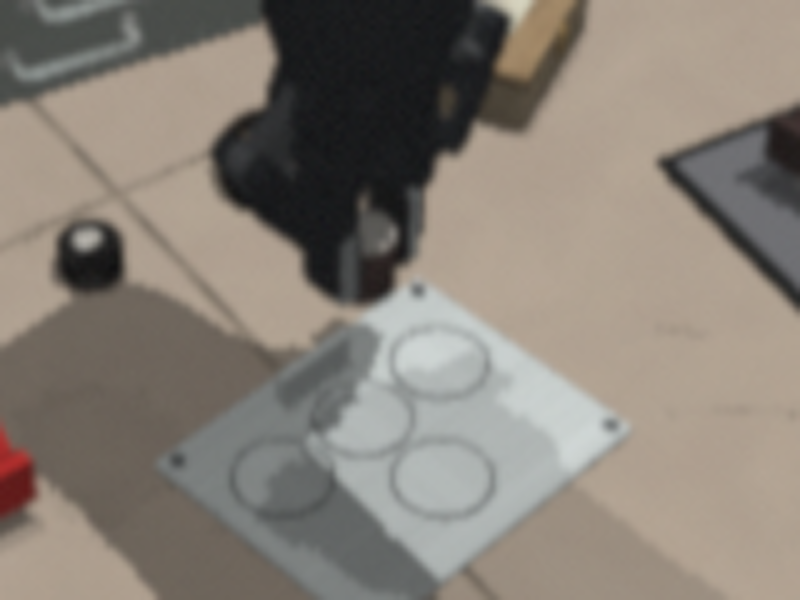

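Emit:
apply_moves --deltas '[[[0, 0, 0, -2, 10, 10, 15], [0, 0, 0, -5, 24, 0, 15], [0, 0, 0, -7, 32, 0, 15], [0, 0, 0, -8, 36, 0, 15], [0, 0, 0, -8, 36, 0, 15], [0, 0, 0, -7, 34, 0, 15], [0, 0, 0, -6, 28, 0, 15], [0, 0, 0, -4, 18, 0, 15], [0, 0, 0, -2, 10, -12, 15], [0, 0, 0, 0, 4, -15, 15]]]'

```text
clock: 30.75
position: [0.521, 0.3224, 0.0728]
tcp_rot: [0.275, -3.129, 0.001]
wrist_force: [0.2, -0.8, -1.4]
finger_gap: 0.0252
```

Emit:
apply_moves --deltas '[[[0, 0, 0, 0, 0, -15, 15], [0, 0, 0, 0, 0, -10, 15], [0, 0, 0, 0, 0, 0, 15], [0, 0, 0, 0, 0, 0, 15], [0, 0, 0, 0, 0, 0, 15], [0, 0, 0, 0, 0, 0, 15], [0, 0, 0, 0, 0, 0, 15], [0, 0, 0, 0, 0, 0, 15], [0, 0, 0, 0, 0, 0, 15], [0, 0, 0, 0, 0, 0, 15]]]'

```text
clock: 32.0
position: [0.521, 0.3225, 0.0488]
tcp_rot: [0.275, -3.13, -0.0]
wrist_force: [0.5, -0.7, -0.5]
finger_gap: 0.0255
```

```bash
python3 snap.py s11 scene 130 200 270 320 5
```

```text
32.05
```

View pics/s11.png

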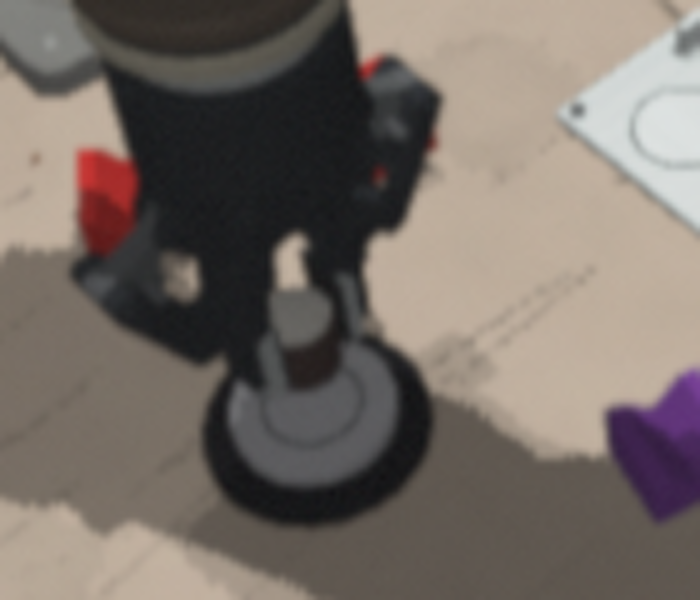

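Sample is upright above the ring (crop ~(303,340)). Lower 24.5 mm and release.

Emit:
apply_moves --deltas '[[[0, 0, 0, 0, 0, -10, 15], [0, 0, 0, 0, 0, -8, 15], [0, 0, 0, 0, 0, -4, 15], [0, 0, 0, 0, 0, -2.5, 15], [0, 0, 0, 0, 0, 0, 15], [0, 0, 0, 0, 0, 0, 15], [0, 0, 0, 0, 0, 0, 55], [0, 0, 0, 0, 0, 0, 55], [0, 0, 0, 0, 0, 0, 55], [0, 0, 0, 0, 0, 0, 55]]]'

```text
clock: 33.3
position: [0.521, 0.3225, 0.0244]
tcp_rot: [-0.275, 3.129, 0.0]
wrist_force: [-0.4, 0.2, 0.5]
finger_gap: 0.0553
```

Emit:
apply_moves --deltas '[[[0, 0, 0, 0, 0, 8, 60], [0, 0, 0, 0, 0, 15, 60], [0, 0, 0, 0, 0, 25, 60], [0, 0, 0, 0, 0, 30, 60], [0, 0, -0.157, 0, -15, 30, 60], [0, 0, -0.157, 3, -30, 0, 60], [0, 0, -0.157, 4, -40, 0, 60], [0, 0, -0.157, 4, -50, 0, 60], [0, 0, -0.157, 5, -55, 0, 60], [0, 0, -0.157, 5, -55, 0, 60]]]'

```text
clock: 34.55
position: [0.5424, 0.0761, 0.1337]
tcp_rot: [1.182, 2.91, 0.003]
wrist_force: [0.9, -0.1, 0.4]
finger_gap: 0.0601
```

```bash
python3 snap.py s12 scene 130 220 270 320 5;  python3 snap.py t12 top 130 180 230 260 7
```

```text
34.6
34.65
```

View pics/s12.png

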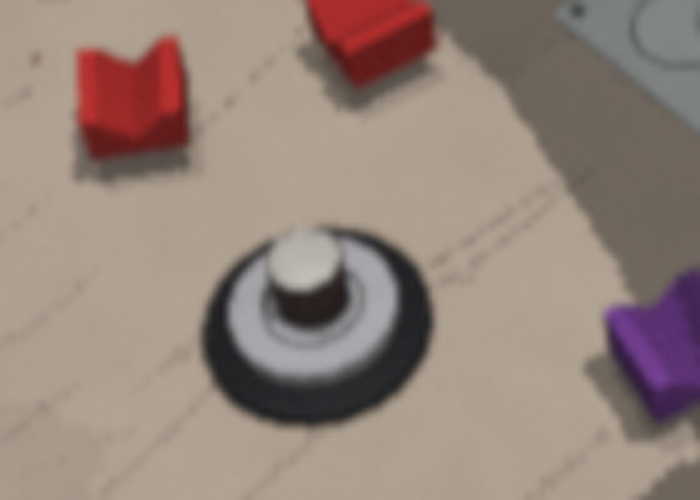

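View pics/t12.png

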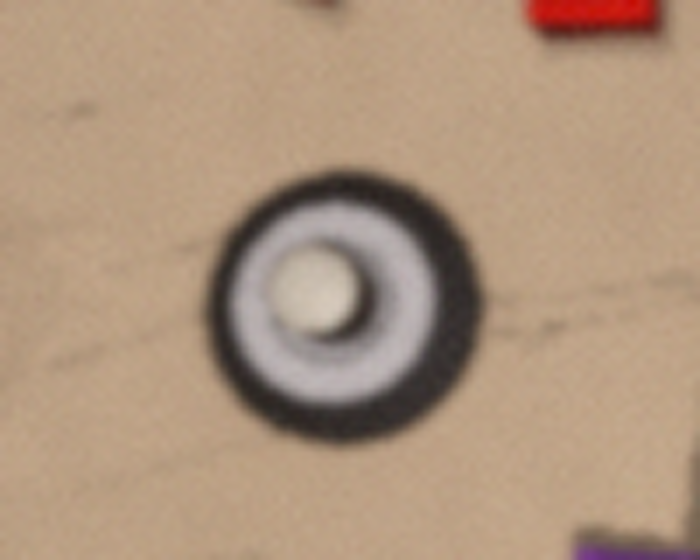

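Emit:
apply_moves --deltas '[[[0, 0, -0.157, 5, -35, 0, 60], [0, 0, -0.157, 6, -45, 0, 60], [0, 0, -0.157, 6, -50, 0, 60], [0, 0, -0.158, 6, -48, 0, 60], [0, 0, 0, 5, -35, 0, 60], [0, 0, 0, 3, -20, 0, 60], [0, 0, 0, 1, -10, -10, 60], [0, 0, 0, 0, 0, -20, 60], [0, 0, 0, 0, 0, -20, 60], [0, 0, 0, 0, 0, -10, 60]]]'

```text
clock: 35.9
position: [0.5734, -0.1636, 0.0707]
tcp_rot: [-2.015, -2.407, 0.0]
wrist_force: [-0.2, -0.3, -0.3]
finger_gap: 0.0597
```

Run:
```python
from h import *
from workcell import ctrl
s=ctrl.sense();print(s["position"],s["tcp_rot"])
f=load("t12.npz");print(onz(f,130+315.5/7-.5,180+290.5/7-.5,.045))
```

```text
[ 0.57344835 -0.16364426  0.07074384] [-2.01469019e+00 -2.40734549e+00  3.43934235e-04]
[0.52223941 0.3214431  0.045     ]
```

Emit:
apply_moves --deltas '[[[0, 0, 0, 0, 0, -10, 60], [0, 0, 0, 0, 0, -20, 60], [0, 0, 0, 0, 0, -18, 60], [0, 0, 0, 0, 0, -8, 60], [0, 0, 0, 0, 0, 0, 60], [0, 0, 0, 0, 0, 0, 60], [0, 0, 0, 0, 0, 0, 60], [0, 0, 0, 0, 0, 0, 60], [0, 0, 0, 0, 0, 0, 60], [0, 0, 0, 0, 0, 0, 60]]]'

```text
clock: 37.15
position: [0.5741, -0.1655, 0.0164]
tcp_rot: [2.019, 2.407, 0.0]
wrist_force: [-0.3, 0.5, -0.4]
finger_gap: 0.0595
```

Correct to the release pose (−2 mm in y, −5.5 mm in z) and grip, then lift.

Emit:
apply_moves --deltas '[[[0, 0, 0, 0, -2, -3, 60], [0, 0, 0, 0, 0, -2.5, 60], [0, 0, 0, 0, 0, 0, 60], [0, 0, 0, 0, 0, 0, 25], [0, 0, 0, 0, 0, 0, 25], [0, 0, 0, 0, 0, 0, 25], [0, 0, 0, 0, 0, 0, 25], [0, 0, 0, 0, 0, 0, 25], [0, 0, 0, 0, 0, 0, 25], [0, 0, 0, 0, 0, 0, 25]]]' --newtons 60

```text
clock: 38.4
position: [0.5742, -0.1675, 0.011]
tcp_rot: [2.019, 2.407, 0.0]
wrist_force: [-0.2, 0.4, 2.7]
finger_gap: 0.0374
```

Emit:
apply_moves --deltas '[[[0, 0, 0, 0, 0, 2, 25], [0, 0, 0, 0, 0, 8, 25], [0, 0, 0, 0, 0, 14, 25], [0, 0, 0, 0, 0, 18, 25], [0, 0, 0, 0, 0, 18, 25], [0, 0, 0, 0, 0, 14, 25], [0, 0, 0, 0, 10, 8, 25], [0, 0, 0, -1, 25, 2, 25], [0, 0, 0, -2, 40, 0, 25], [0, 0, 0, -2, 45, 0, 25]]]'

```text
clock: 39.65
position: [0.5686, -0.046, 0.0948]
tcp_rot: [-2.019, -2.406, 0.0]
wrist_force: [-0.3, 0.4, -2.4]
finger_gap: 0.0368
```

Emit:
apply_moves --deltas '[[[0, 0, 0, -2, 45, 0, 25], [0, 0, 0, -2, 45, 0, 25], [0, 0, 0, -2, 40, 0, 25], [0, 0, 0, -1, 30, 0, 25], [0, 0, 0, -1, 17, 0, 25], [0, 0, 0, 0, 8, 0, 25], [0, 0, 0, 0, 0, -15, 25], [0, 0, 0, 0, 0, -20, 25], [0, 0, 0, 0, 0, -15, 25], [0, 0, 0, 0, 0, 0, 25]]]'

```text
clock: 40.9
position: [0.5601, 0.1361, 0.0432]
tcp_rot: [-2.02, -2.405, 0.004]
wrist_force: [0.2, -0.3, -1.7]
finger_gap: 0.0375
```

Emit:
apply_moves --deltas '[[[0, 0, 0, 0, 0, 0, 25], [0, 0, 0, 0, 0, 0, 25], [0, 0, 0, 0, 0, -5, 25], [0, 0, 0, 0, 0, 0, 25], [0, 0, 0, 0, 0, 0, 25], [0, 0, 0, 0, 0, 0, 25], [0, 0, 0, 0, 0, 0, 25], [0, 0, 0, 0, 0, 0, 25], [0, 0, 0, 0, 0, 0, 25], [0, 0, 0, 0, 0, 0, 25]]]'

```text
clock: 42.15
position: [0.561, 0.1375, 0.0398]
tcp_rot: [2.019, 2.407, 0.0]
wrist_force: [-0.2, -0.2, -2.2]
finger_gap: 0.037
```

Emit:
apply_moves --deltas '[[[0, 0, 0, 0.5, 0, -10, 25], [0, 0, 0, 0, 0, -10, 25], [0, 0, 0, 0, 0, -4, 25], [0, 0, 0, 0, 0, -2.5, 25], [0, 0, 0, 0, 0, 0, 25], [0, 0, 0, 0, 0, 0, 25], [0, 0, 0, 0, 0, 0, 60], [0, 0, 0, 0, 0, 0, 60], [0, 0, 0, 0, 0, 0, 60], [0, 0, 0, 0, 0, 0, 60]]]'

```text
clock: 43.4
position: [0.5616, 0.1375, 0.0134]
tcp_rot: [2.019, 2.407, 0.0]
wrist_force: [0.2, 0.4, -0.1]
finger_gap: 0.0597
```

Emit:
apply_moves --deltas '[[[0, 0, 0, 0, 0, 10, 60], [0, 0, 0, 0, 0, 25, 60], [0, 0, 0, 0, 0, 35, 60], [0, 0, 0, 0, 0, 35, 60], [0, 0, 0, -4, -20, 15, 60], [0, 0, 0, -8, -45, 0, 60], [0, 0, 0, -9, -50, 0, 60], [0, 0, 0, -9, -50, 0, 60], [0, 0, 0, -9, -50, 0, 60], [0, 0, 0, -8, -45, 0, 60]]]'

```text
clock: 44.65
position: [0.5127, -0.1256, 0.1332]
tcp_rot: [-2.021, -2.405, 0.001]
wrist_force: [0.7, -0.5, 0.3]
finger_gap: 0.0601
```

```bash
python3 snap.py s13 scene 200 130 450 260 3
```

```text
44.7
```

View pics/s13.png

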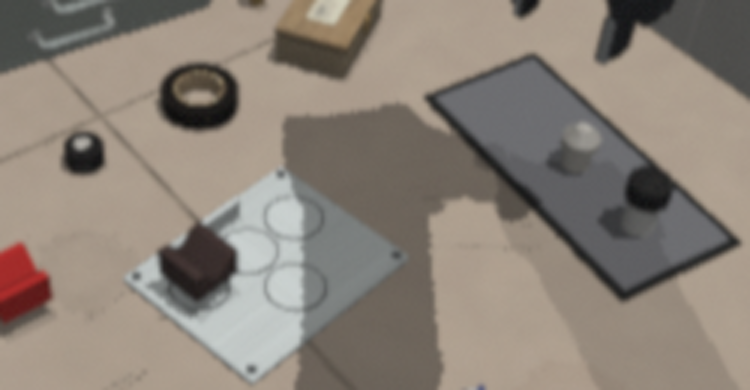

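Emit:
apply_moves --deltas '[[[0, 0, 0, -6, -22, 0, 60], [0, 0, 0, -4, -12, 0, 60], [0, 0, 0, -1, -4, -10, 60], [0, 0, 0, 0, 0, -25, 60], [0, 0, 0, 0, 0, -30, 60], [0, 0, 0, 0, 0, -20, 60], [0, 0, 0, 0, 0, 0, 60], [0, 0, 0, 0, 0, 0, 60], [0, 0, 0, 0, 0, 0, 60], [0, 0, 0, 0, 0, 0, 60]]]'

```text
clock: 45.95
position: [0.504, -0.1605, 0.049]
tcp_rot: [2.018, 2.406, 0.001]
wrist_force: [0.4, -0.1, -0.5]
finger_gap: 0.0604
```

Emit:
apply_moves --deltas '[[[0, 0, 0, -0.5, 0, -15, 60], [0, 0, 0, 0, 0, -15, 60], [0, 0, 0, 0, 0, -7, 60], [0, 0, 0, 0, 0, -4, 60], [0, 0, 0, 0, 0, 0, 60], [0, 0, 0, 0, 0, 0, 15], [0, 0, 0, 0, 0, 0, 15], [0, 0, 0, 0, 0, 0, 15], [0, 0, 0, 0, 0, 0, 15], [0, 0, 0, 0, 0, 0, 15]]]' --newtons 40

```text
clock: 47.2
position: [0.5034, -0.1606, 0.0077]
tcp_rot: [2.018, 2.407, 0.001]
wrist_force: [-0.4, -0.5, 6.2]
finger_gap: 0.0259
```

Emit:
apply_moves --deltas '[[[0, 0, 0, 0, 0, 0, 15], [0, 0, 0, 0, 0, 0, 15], [0, 0, 0, 0, 0, 2, 15], [0, 0, 0, 0, 0, 8, 15], [0, 0, 0, 0, 0, 14, 15], [0, 0, 0, 0, 0, 18, 15], [0, 0, 0, 0, 0, 18, 15], [0, 0, 0, 0, 0, 14, 15], [0, 0, 0, 0, 0, 6, 15], [0, 0, 0, 0, 0, 0, 15]]]'

```text
clock: 48.45
position: [0.5032, -0.1604, 0.0877]
tcp_rot: [2.018, 2.407, 0.001]
wrist_force: [-0.2, 0.3, -0.2]
finger_gap: 0.0258
```

Emit:
apply_moves --deltas '[[[0, 0, 0, 4, 10, 0, 15], [0, 0, 0, 8, 22, 0, 15], [0, 0, 0, 11, 30, 0, 15], [0, 0, 0, 12, 34, 0, 15], [0, 0, 0, 13, 36, 0, 15], [0, 0, 0, 12, 34, 0, 15], [0, 0, 0, 9, 24, 0, 15], [0, 0, 0, 5, 11, 0, 15], [0, 0, 0, 1, 3, -15, 15], [0, 0, 0, 0, 0, -20, 15]]]'

```text
clock: 49.7
position: [0.5777, 0.0427, 0.0512]
tcp_rot: [2.02, 2.406, -0.001]
wrist_force: [-0.2, -0.5, -0.7]
finger_gap: 0.0259
```

Emit:
apply_moves --deltas '[[[0, 0, 0, 0, 0, -15, 15], [0, 0, 0, 0, 0, 0, 15], [0, 0, 0, 0, 0, 0, 15], [0, 0, 0, 0, 0, 0, 15], [0, 0, 0, 0, 0, 0, 15], [0, 0, 0, 0, 0, 0, 15], [0, 0, 0, 0, 0, 0, 15], [0, 0, 0, 0, 0, 0, 15], [0, 0, 0, 0, 0, 0, 15], [0, 0, 0, 0, 0, 0, 15]]]'

```text
clock: 50.95
position: [0.578, 0.0435, 0.0373]
tcp_rot: [-2.019, -2.407, 0.0]
wrist_force: [-0.1, -0.3, -1.4]
finger_gap: 0.0258
```

Emit:
apply_moves --deltas '[[[0, 0, 0, 0.4, 0, -11, 15], [0, 0, 0, 0, 0, -10, 15], [0, 0, 0, 0, 0, -4, 15], [0, 0, 0, 0, 0, -2, 15], [0, 0, 0, 0, 0, 0, 15], [0, 0, 0, 0, 0, 0, 15], [0, 0, 0, 0, 0, 0, 60], [0, 0, 0, 0, 0, 0, 60], [0, 0, 0, 0, 0, 0, 60], [0, 0, 0, 0, 0, 0, 60]]]'

```text
clock: 52.2
position: [0.5784, 0.0435, 0.0103]
tcp_rot: [2.019, 2.407, 0.0]
wrist_force: [-0.3, -0.3, -0.7]
finger_gap: 0.0598
```

Emit:
apply_moves --deltas '[[[0, 0, 0, 0, 0, 10, 60], [0, 0, 0, 0, 0, 25, 60], [0, 0, 0, 0, 0, 35, 60], [0, 0, 0, 0, 0, 35, 60], [0, 0, 0.157, -8, -12, 15, 60], [0, 0, 0.157, -18, -25, 0, 60], [0, 0, 0.157, -26, -35, 0, 60], [0, 0, 0.157, -28, -38, 0, 60], [0, 0, 0.157, -28, -38, 0, 60], [0, 0, 0.157, -20, -30, 0, 60]]]'

```text
clock: 53.45
position: [0.4491, -0.1362, 0.1311]
tcp_rot: [0.701, 3.062, -0.0]
wrist_force: [0.4, 0.6, 0.3]
finger_gap: 0.0597
```

```bash
python3 snap.py s14 scene 200 130 450 260 3
```

```text
53.5
```

View pics/s14.png

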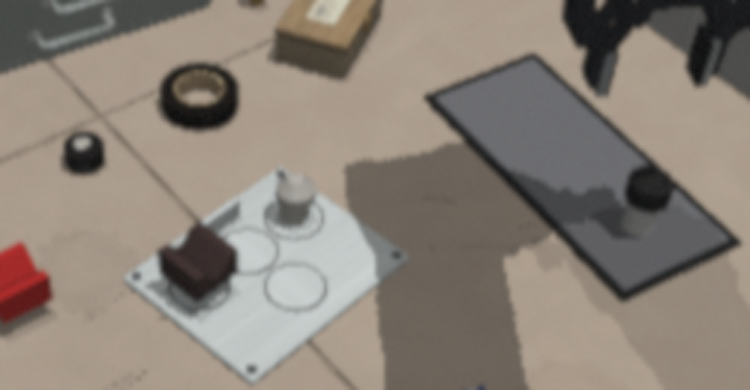

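Emit:
apply_moves --deltas '[[[0, 0, 0.157, -8, -10, 0, 60], [0, 0, 0.157, -5, -5, 0, 60], [0, 0, 0.157, -2, -3, 0, 60], [0, 0, 0.158, -1, -1, 0, 60], [0, 0, 0, 0, 0, -15, 60], [0, 0, 0, 0, 0, -25, 60], [0, 0, 0, 0, 0, -15, 60], [0, 0, 0, 0, 0, 0, 60], [0, 0, 0, 0, 0, 0, 60], [0, 0, 0, 0, 0, 0, 60]]]'

```text
clock: 54.75
position: [0.4349, -0.1537, 0.0759]
tcp_rot: [-0.274, 3.128, -0.0]
wrist_force: [0.2, 0.7, -1.0]
finger_gap: 0.0598
```

Emit:
apply_moves --deltas '[[[0, 0, 0, -1, 0, -18, 60], [0, 0, 0, 0, 0, -18, 60], [0, 0, 0, 0, 0, -14, 60], [0, 0, 0, 0, 0, -7, 60], [0, 0, 0, 0, 0, 0, 60], [0, 0, 0, 0, 0, 0, 20], [0, 0, 0, 0, 0, 0, 20], [0, 0, 0, 0, 0, 0, 20], [0, 0, 0, 0, 0, 0, 20], [0, 0, 0, 0, 0, 0, 20]]]' --newtons 40

```text
clock: 56.0
position: [0.4339, -0.1537, 0.0188]
tcp_rot: [-0.275, 3.128, -0.0]
wrist_force: [-0.9, -0.0, 5.6]
finger_gap: 0.0286
```

Emit:
apply_moves --deltas '[[[0, 0, 0, 0, 0, 0, 20], [0, 0, 0, 0, 0, 0, 20], [0, 0, 0, 0, 0, 2, 20], [0, 0, 0, 0, 0, 8, 20], [0, 0, 0, 0, 0, 14, 20], [0, 0, 0, 0, 0, 18, 20], [0, 0, 0, 0, 0, 16, 20], [0, 0, 0, 0, 0, 10, 20], [0, 0, 0, 0, 0, 2, 20], [0, 0, 0, 0, 0, 0, 20]]]'

```text
clock: 57.25
position: [0.4333, -0.1534, 0.0882]
tcp_rot: [0.275, -3.13, -0.0]
wrist_force: [-0.2, -0.3, -0.5]
finger_gap: 0.0289
```

Emit:
apply_moves --deltas '[[[0, 0, 0, 5, 12, 0, 20], [0, 0, 0, 10, 26, 0, 20], [0, 0, 0, 13, 34, 0, 20], [0, 0, 0, 14, 38, 0, 20], [0, 0, 0, 14, 38, 0, 20], [0, 0, 0, 14, 36, 0, 20], [0, 0, 0, 11, 28, 0, 20], [0, 0, 0, 7, 18, 0, 20], [0, 0, 0, 3, 8, -10, 20], [0, 0, 0, 0, 0, -15, 20]]]'

```text
clock: 58.5
position: [0.5243, 0.0844, 0.0624]
tcp_rot: [-0.275, 3.13, -0.0]
wrist_force: [-0.8, -0.4, -1.8]
finger_gap: 0.0287
```

Emit:
apply_moves --deltas '[[[0, 0, 0, 0, 0, -10, 20], [0, 0, 0, 0, 0, 0, 20], [0, 0, 0, 0, 0, 0, 20], [0, 0, 0, 0, 0, 0, 20], [0, 0, 0, 0, 0, 0, 20], [0, 0, 0, 0, 0, 0, 20], [0, 0, 0, 0, 0, 0, 20], [0, 0, 0, 0, 0, 0, 20], [0, 0, 0, 0, 0, 0, 20], [0, 0, 0, 0, 0, 0, 20]]]'

```text
clock: 59.75
position: [0.5244, 0.0845, 0.0533]
tcp_rot: [0.275, -3.13, -0.0]
wrist_force: [0.1, -0.6, -0.4]
finger_gap: 0.0285
```

Emit:
apply_moves --deltas '[[[0, 0, 0, 1, -0.5, -13, 20], [0, 0, 0, 0, 0, -11, 20], [0, 0, 0, 0, 0, -6, 20], [0, 0, 0, 0, 0, -2.5, 20], [0, 0, 0, 0, 0, 0, 20], [0, 0, 0, 0, 0, 0, 20], [0, 0, 0, 0, 0, 0, 60], [0, 0, 0, 0, 0, 0, 60], [0, 0, 0, 0, 0, 0, 60], [0, 0, 0, 0, 0, 0, 60]]]'

```text
clock: 61.0
position: [0.5254, 0.084, 0.0208]
tcp_rot: [-0.275, 3.13, -0.0]
wrist_force: [-0.6, -0.1, 0.6]
finger_gap: 0.0599
```

Emit:
apply_moves --deltas '[[[0, 0, 0, 0, 0, 8, 60], [0, 0, 0, 0, 0, 20, 60], [0, 0, 0, 0, 0, 30, 60], [0, 0, 0, 0, 0, 35, 60], [0, 0, 0, -5, -20, 30, 60], [0, 0, 0, -5, -40, 10, 60], [0, 0, 0, -5, -50, 0, 60], [0, 0, 0, -5, -50, 0, 60], [0, 0, 0, 0, -40, 0, 60], [0, 0, 0, 0, -15, 0, 60]]]'

```text
clock: 62.25
position: [0.505, -0.1337, 0.1545]
tcp_rot: [-0.269, 3.129, -0.001]
wrist_force: [0.8, 1.1, 0.4]
finger_gap: 0.0599
```

Emit:
apply_moves --deltas '[[[0, 0, 0, 0, 0, 0, 60], [0, 0, 0, 0, 0, 0, 60], [0, 0, 0, 0, 0, 0, 60], [0, 0, 0, 0, 0, 0, 60], [0, 0, 0, 0, 0, 0, 60], [0, 0, 0, 0, 0, 0, 60], [0, 0, 0, 0, 0, 0, 60], [0, 0, 0, 0, 0, 0, 60], [0, 0, 0, 0, 0, 0, 60], [0, 0, 0, 0, 0, 0, 60]]]'

```text
clock: 63.5
position: [0.5054, -0.131, 0.1538]
tcp_rot: [0.275, -3.13, -0.0]
wrist_force: [-0.4, 0.2, -0.2]
finger_gap: 0.0597
```

```bash
python3 snap.py s15 scene 230 170 345 260 6; python3 snap.py t15 top 240 165 340 250 7; python3 snap.py s15b scene 0 0 560 420 1
```

```text
63.55
63.6
63.65
```

View pics/s15.png

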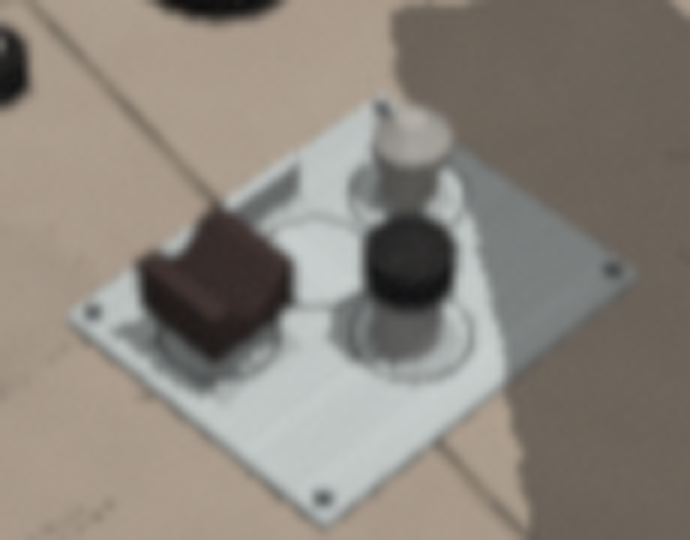

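View pics/t15.png

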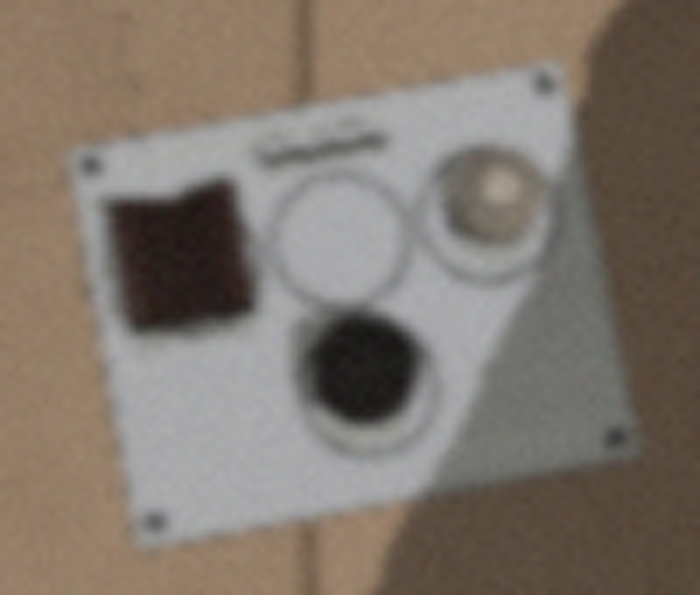

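View pics/s15b.png

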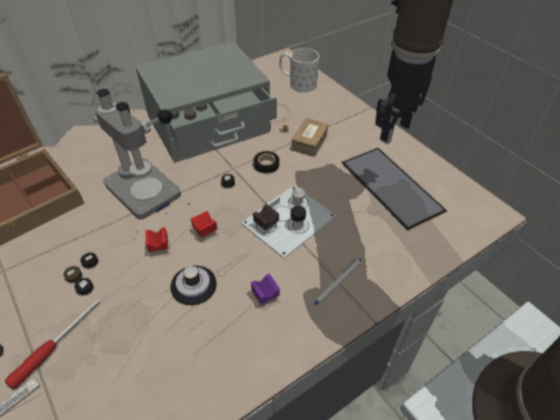

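```bash
python3 -c "
from workcell import ctrl
print(ctrl.job_done())"
```

```text
the job is handed in; nothing more can be done
None
```

I moved the eyepiece, spot anvil and V-anvil to the grey mat, set the sample on the stage, and put each of the three back where it had stood. I handed the job in at about 63.7 s of the 128 s allowed.

- **Sample:** after release it stood upright inside the ring. The top camera put its axis within about 2 mm of the stage's.
- **Eyepiece and spot anvil:** both stand upright within about 1–2 mm of their start, judged from the before and after pictures.
- **V-anvil:** it stands upright about 2 mm from where it began, and it turned a degree or two when gripped.
- **Box, pen and black specimen:** they look unmoved in the last picture.
- **Gripper:** it was open and clear of everything, hovering above the mat.

**Disagreements:**
- The two cameras differed by up to about 6 mm in x on the same spots. I averaged them to find the first grasps and then returned each part to the tool pose recorded when it was picked up.
- The finger gap read 1–3 mm less than the parts' stated widths while gripping, but nothing slipped.

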